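# Shut the curing tray and start the lamp

### The arm

A 6-joint arm with a two-finger parallel gripper is mounted at the origin on the work surface. World frame = base frame: x ahead of the robot, y to its left, z up, the work surface at z = 0. Lengths are in mm, angles in rad, forces in N, time in s.
With the tool pointing down it reaches from about 300 to 775 mm from the base axis. Payload 14.6 kg.
Tool frame: the origin (TCP) lies at the very end of the fingers, on their centre line; the grasp point (between the pads) lies 19 mm behind it; z points along the fingers, y is the line along which they close (so a half turn about z gives the same grasp; the last joint's range is limited). The gripper opens to 94 mm and grips with 3 to 60 N. Pads are 16 mm wide; open, the fingers measure 119 mm over their backs; the gripper's body (75 mm by 177 mm) begins 78 mm behind the grasp point.
Start: joints at [1.2, 0.3, 1.521, -0, 1.321, -0.067], TCP at [164.529, 524.804, 205.446] pointing down, gripper open.
Joint ranges: [-3.03, 3.03], [-0.79, 2.21], [0.23, 2.52], [-1.04, 4.18], [0, 3.07], [-2.55, 2.55]. Speed limits (rad/s): [2.22, 2.22, 2.57, 3.14, 3.14, 3.14].

### API

Orientations are given as [roll, pitch, yaw] about the fixed x, y, z axes, in that order (R = Rz(yaw) Ry(pitch) Rx(roll)).
In Python, from cell import manip gives the robot as it stands.
- The arm moves only by the tool servo_tool, never from a script. Its argument "motion" is a list that holds one entry, the list of rows, each a list of 7 numbers: the shift along the world's x, y, z as a fraction of full scale, then the turn, a rotation vector about the world's x, y, z as a fraction of full scale, then the closure, from 0 (fully open) to 1 (shut). In form: [[[x, y, z, rx, ry, rz, gripper], ...]]. A call has 1 to 10 rows; each row is the pose to reach, as a shift and turn from the pose commanded when the call began, turning the shorter way round; what a row does not reach only later rows make up. Full scale, the value 1, is 0.5 m for a shift and pi rad for a turn. A row lasts 1/10 s, in which the tool goes at most 50 mm and 8.59 degrees, less where a joint would pass 70% of its speed; a pose out of reach is approached as far as the arm can. A call with a number of a shift or a turn outside -1 to 1 is refused whole. A call with a gripper value outside its range is refused whole. The fingers move at their own pace and stop on an object; "newtons" is the grip in N (left out, the last holds). Time passes only in rows, so rows that repeat a pose let the fingers close. It gives the time, the measured TCP pose, the force, the opening and the grip force at its end, in the units of the state.
- manip.read_state(): the state, without advancing time (a new reading comes with each control period).
- manip.camera(name): name is "scene" or "top" or "wrist"; returns a dict with "frame" (480x640x3 uint8, red, green, blue), "range_z" (480x640 float32, mm along the optical axis (not along the pixel's ray), 0 where there is no reading), "vfov" (degrees; the focal length in pixels is half the picture's height over the tangent of half this angle, whatever the lens; pixels are square), "cx", "cy" (the principal point, pixels), "cam_to_world" (4x4, takes a point from camera to world coordinates). Camera axes: x right, y down, z forward; pixel columns grow to the right and rows downward; lengths in mm; the calibration is good to about 2 mm. A picture is of the moment at which its call begins.
- manip.sign_off(): hands the job in; it is judged then, once.
The state is a dict: "clock": time; "joints": joint angles; "qd": joint speeds; "effort": joint torques, N m; "eef_pos": TCP position; "eef_rot": TCP orientation; "wrist_force": force on the tool from outside, world axes, zero at the start; "moment": the same for the moment, N m; "finger_gap": finger opening in mm; "finger_force": force on a finger pad.
Only numpy, scipy, OpenCV 4.12 (cv2) and the standard library are available. Lean on these libraries where they do the work, as an engineer would, in place of code of your own. Each camera call takes 0.05 s, during which the arm holds its last target. There are 200 camera calls.

### The job

The phone lies ready on the pulled-out tray of the UV curing box. With the fingertips, push the tray gently all the way shut, without letting the phone slide about on it, and then press the large round start button on top of the box fully down and let it go. Do not touch the phone, never press start while the tray is still out, and leave the two small time buttons, the bottle, the jar and the roll of tape as they are; nothing is to be picked up.

Things in the scene. Friction and masses are not known exactly. Their poses are not given: they have to be found in the camera images.
- uvbox: The UV curing box, a fixed grey metal case 220 deep (x) x 260 wide (y) x 125 high mm standing on the bench. Origin: centre of its underside, on the bench. Its x axis points from its front to its back, its y axis to the left as seen from the front, z up. The case's front face is at x = -110 mm. The tray slides in a slot in the front, 15 to 80 mm above the bench; the flat top carries the buttons on a black strip along its front edge.
- tray (a joint): How far the tray is pulled out, in m, along the box's -x: 0 = fully shut (end stop), 0.125 = end of its runners. It starts pulled right out (0.120 to 0.125). It weighs about 0.7 kg, drags with about 2.5 N plus light damping, and stays where it is left.
- tray_pull (a point): Centre of the straight bar of the tray's steel bow pull, on the tray. The bar is 100 mm long along the box's y axis, 8 mm thick, 56 mm above the bench, and stands (centre) 25 mm in front of the tray's white front panel. The panel is 256 wide, 6 thick and reaches from 15 to 80 mm above the bench. In the box's frame the point is at x = -0.141 - (tray value), y = 0. Its axes are the box's axes. Pushing towards the box's +x on bar or panel shuts the tray.
- phone: A dark phone, 72 x 150 x 9 mm, 0.19 kg, loose, lying screen up on the smooth tray floor (22 mm above the bench), its length along the box's y axis. Origin: centre of its underside; z up. It starts with its centre 79 mm (give or take 7 mm) behind the pull bar and up to 20 mm off the middle to either side.
- start (a joint): Travel of the start button in m: 0 = up, 0.005 = fully down; sprung, about 4 N to press it fully down, comes back up by itself. It does not latch.
- start_top (a point): Centre of the top of the start button, the largest button (grey cap 22 mm across in a steel bezel), at the right end of the strip seen from the front: x = -76, y = -85 mm in the box's frame, 146 mm above the bench when up. The bezel is 38 mm across and 12 mm high on the flat top; the cap stands 9 mm above it. Pressed straight down.
- time_less (a joint): Travel of the inner of the two small time buttons, in m: 0 = up, 0.004 = fully down.
- time_more (a joint): Travel of the outer of the two small time buttons, in m: 0 = up, 0.004 = fully down.
- time_less_top (a point): Top of the inner small time button (cap 13 mm across), left of the display: x = -76, y = +66 mm in the box's frame, 145 mm above the bench.
- time_more_top (a point): Top of the outer small time button (cap 13 mm across): x = -76, y = +98 mm in the box's frame, 145 mm above the bench.
- bottle: White plastic glue bottle, 42 mm across, 105 mm high, loose, standing on the bench to one side of the tray. Origin: centre of its underside; z up.
- jar: Amber glass jar with a steel lid, 54 mm across, 42 mm high, loose, standing on the bench on the other side of the tray. Origin: centre of its underside; z up.
- tape: Roll of tape, 68 mm across, 18 mm high, loose, lying flat on the box's top behind the buttons. Origin: centre of its underside; z up.
There are look-alikes about, which are no part of the job. There is more than one size of the jar; the one meant has the size given above. What is shaped like the phone but red or yellow is not meant.

How it is judged (in metres and radians):
On the way, in this order (a step that is already met when the one before it is completed fails the run):
1. the tray is pushed fully shut (value of joint tray below 0.003 m and value of joint start below 0.001 m), for 0.2 s.
2. the start button is pressed fully down with the tray shut (value of joint start above 0.004 m and value of joint tray below 0.003 m), for 0.05 s.
At the end, for the whole second after the job is handed in: The tray is shut to within 3 mm, the start button has been pressed and is up again, the phone lies flat on the tray within 18 mm of its nominal place (79 mm behind the pull bar; 38 mm to either side), and the bottle, jar and tape stand where they stood, within 20 mm and upright (all of step 1 and x of phone in the frame of tray_pull between 0.061 and 0.097 m and linear speed of phone below 0.02 m/s and angle between each of phone, bottle, jar, tape's own z axis and vertical below 0.1 rad and distance of each of bottle, jar, tape from where it was at the start of the episode below 0.02 m and not (y of phone in the frame of tray_pull below -0.038 m) and not (y of phone in the frame of tray_pull above 0.038 m)); the robot touches nothing.
It fails at once if the start button is pressed while the tray is out, or a time button is pressed ((value of joint start above 0.002 m and value of joint tray above 0.005 m) or value of joint any of time_less, time_more above 0.002 m).
It fails at once if the tray is slammed or jerked (faster than 0.4 m/s) (velocity of joint tray below -0.4 m/s or velocity of joint tray above 0.4 m/s).
It fails at once if the phone slides on the tray (more than 18 mm from its nominal place towards front or back, 38 mm to a side), or is touched or lifted (x of phone in the frame of tray_pull below 0.061 m or x of phone in the frame of tray_pull above 0.097 m or contact force between any of the arm, the fingers and phone above 1 N or height (world z) of phone above 0.032 m or y of phone in the frame of tray_pull below -0.038 m or y of phone in the frame of tray_pull above 0.038 m).
It fails at once if anything is pushed with more than the fingers (arm or gripper body over 5 N) (contact force between the arm and anything else above 5 N).
It fails at once if the bottle, the jar or the tape is moved by more than 20 mm, lifted or tipped (distance of any of bottle, jar, tape from where it was at the start of the episode above 0.02 m or angle between any of bottle, jar's own z axis and vertical above 0.4 rad).
It also fails if it takes over 40 s, if anything falls off the work surface, if the arm or the gripper's body presses on something with over 40 N, if the wrist force passes 120 N, or if a joint passes its speed limit or range.

## Working session

There is one attempt and no reset: what is moved stays moved. The work goes in short steps, Python scripts to look and compute and a tool call to move; the robot and the scene stay as the last step left them, time stands still between calls to the robot, and variables do not carry over. Pictures are saved under pics/ and viewed, at most 10 in all, crops included, and the job is handed in when it is done.

Besides the shell and the picture viewer there is one more tool, called after ">>>" by a JSON object that holds its "fn" and its "kwargs". servo_tool: Moves the arm, as the interface text tells. Its arguments: {"type":"object","properties":{"motion":{"type":"array"},"newtons":{"type":"number"}},"required":["motion"]}

```bash
mkdir -p pics; cat > h.py <<'E'
from cell import manip
import numpy as np, cv2
def cam(n,save=None):
    c=manip.camera(n)
    if save: cv2.imwrite('pics/'+save,c['frame'][:,:,::-1])
    return c
def pts(c):
    f=240/np.tan(np.radians(c['vfov'])/2); z=c['range_z']
    v,u=np.mgrid[0:480,0:640]
    P=np.stack([(u-c['cx'])/f*z,(v-c['cy'])/f*z,z,np.ones_like(z)],-1)
    W=(P@np.array(c['cam_to_world']).T)[...,:3]; W[z==0]=np.nan
    return W
E
python3 - <<'E'
from h import *
for n in('top','scene'):
    c=cam(n,n+'.png'); np.savez(n+'.npz',W=pts(c),f=c['frame']); print(n,c['vfov'],np.round(c['cam_to_world'],2).tolist())
print(manip.read_state())
E
```

```text
top 50.33271436444842 [[0.02, -0.99, 0.15, 405.25], [-1.0, -0.02, 0.01, 15.26], [-0.0, -0.15, -0.99, 1132.4], [0.0, 0.0, 0.0, 1.0]]
scene 48.17839116259397 [[-0.78, 0.48, -0.41, 992.2], [0.63, 0.58, -0.52, 531.78], [-0.01, -0.66, -0.75, 872.02], [0.0, 0.0, 0.0, 1.0]]
{'clock': 0.1, 'joints': array([ 1.20043766e+00,  3.00443739e-01,  1.52150591e+00, -2.80595824e-05,
        1.32069253e+00, -6.65638780e-02]), 'qd': array([-1.96389866e-03, -1.05799242e-03, -1.41547152e-03, -1.93818016e-03,
       -4.26387872e-06,  1.86917560e-03]), 'effort': array([ 1.58949773e-03, -5.32643652e+01, -3.53283548e+01,  7.09891599e-02,
        2.34922307e-02, -8.14880946e-05]), 'eef_pos': array([164.43644694, 524.60286115, 204.93313499]), 'eef_rot': array([-3.14054364e+00, -4.26899073e-05,  2.83780480e+00]), 'wrist_force': array([ 0.26165915, -0.30156406,  0.10751898]), 'moment': array([ 0.04301335,  0.04038253, -0.02049237]), 'finger_force': 0.0, 'finger_gap': 93.71429569619204}
```

View pics/top.png

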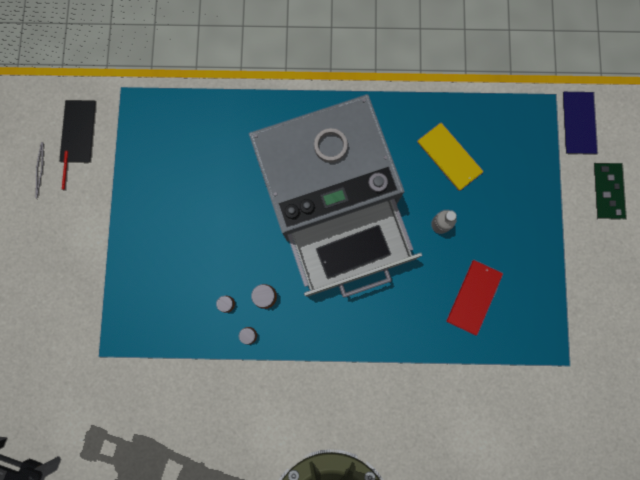

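View pics/scene.png

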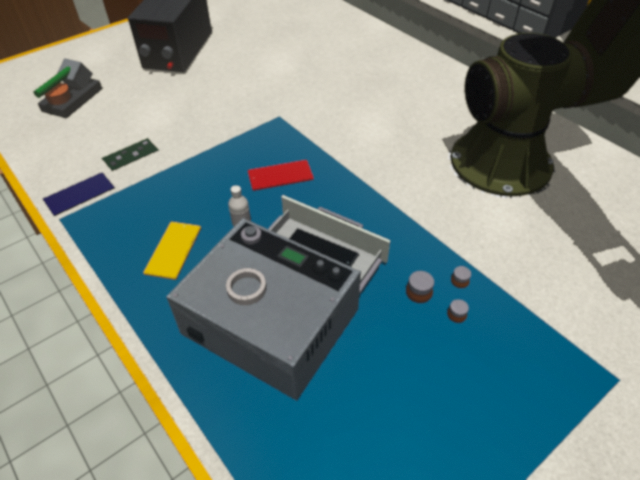

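The top view shows the box (top face around (325,160)), the start button at (378,182), the time buttons at (292,211) and (307,207), and the pull bar at (367,284). The phone is at (353,252), the jar meant is the largest of three at (263,296), and the bottle is at (445,222). The red and yellow phones are look-alikes.

```bash
python3 - <<'E'
from h import *
d=np.load('top.npz');W=d['W'];f=d['f'].astype(int)
for (u,v) in [(378,182),(367,284),(353,252),(263,296),(445,222),(331,145),(292,211)]: print((u,v),np.round(W[v,u],1))
z=W[...,2]
v,u=np.mgrid[0:480,0:640]
roi=(u>240)&(u<420)&(v>90)&(v<245)
m=roi&(z>119)&(z<131)
m=cv2.morphologyEx(m.astype(np.uint8),cv2.MORPH_OPEN,np.ones((3,3)))
n,l,s,c=cv2.connectedComponentsWithStats(m);k=1+s[1:,4].argmax()
P=W[l==k]; r=cv2.minAreaRect(P[:,:2].astype(np.float32));print('box',r,np.median(P[:,2]),cv2.boxPoints(r).round(1).tolist())
b=roi&(u>355)&(z>134)&(z<150)&(v>160)
Q=W[b];print('btn',len(Q),Q.mean(0),cv2.minAreaRect(Q[:,:2].astype(np.float32)))
# yaw: pick box x axis pointing away from tray; centre
B=cv2.boxPoints(r);C=B.mean(0)
for i in range(4):
    e=B[(i+1)%4]-B[i]
    if 180<np.linalg.norm(e)<240: ax=e/np.linalg.norm(e)
if ax[0]<0: ax=-ax
ay=np.array([-ax[1],ax[0]])
print('axis',ax,'yaw',np.degrees(np.arctan2(ax[1],ax[0])),'C',C)
def loc(p): q=np.asarray(p)[...,:2]-C; return np.stack([q@ax,q@ay],-1)
print('btn local',loc(Q.mean(0)))
L=loc(W)
t=(L[...,0]<-215)&(L[...,0]>-300)&(abs(L[...,1])<135)&(z>40)&(z<90)
for lo,hi in((48,66),(72,86)):
  q=t&(z>lo)&(z<hi); print(lo,q.sum(),np.percentile(L[q],[2,50,98],axis=0).round(1).tolist(),np.median(z[q]))
ph=(f.sum(-1)<130)&(z<50)&(L[...,0]<-110)&(L[...,0]>-240)&(abs(L[...,1])<120)
q=cv2.minAreaRect(L[ph].astype(np.float32));print('phone',q,np.median(z[ph]))
for nm,uu,vv in(('jar',263,296),('bottle',445,222)):
  q=(abs(u-uu)<25)&(abs(v-vv)<25)&(z>30);print(nm,np.median(W[q],0).round(1),np.median(L[q],0).round(1),np.ptp(W[q],0).round(0))
for nm,x,y in(('start',-76,-85),('pullbar',-141-122,0)): print(nm,C+ax*x+ay*y)
E
```

```text
(378, 182) [669.9 -81.2 149.1]
(367, 284) [477.5 -72.6  -0.9]
(353, 252) [544.  -39.1  33.2]
(263, 296) [445.1 151.5  41.4]
(445, 222) [ 604.7 -228.1   81.5]
(331, 145) [751.9  13.1 126.9]
(292, 211) [608.4  87.4 148.1]
box ((716.4761962890625, 22.557052612304688), (221.56968688964844, 260.3916931152344), 19.921892166137695) 125.7525150378437 [[568.0, 107.19999694824219], [656.7000122070312, -137.60000610351562], [865.0, -62.099998474121094], [776.2999877929688, 182.6999969482422]]
btn 264 [672.25908393 -81.96252789 140.40927163] ((673.2084350585938, -82.38424682617188), (35.94058609008789, 36.315364837646484), 64.10022735595703)
axis [0.940158  0.3407387] yaw 19.921886 C [716.4762    22.557053]
btn local [-77.18493977 -83.19843877]
48 344 [[-269.3, -111.3], [-262.6, 1.2], [-222.0, 113.0]] 59.69408383029736
72 384 [[-240.7, -121.6], [-237.8, 2.3], [-234.7, 122.5]] 80.39845282355031
phone ((-181.3655242919922, -0.466552734375), (66.11609649658203, 142.4609375), 2.177401542663574) 32.086955351533675
jar [445.3 151.6  42.5] [-210.4  213.6] [47. 47. 17.]
bottle [ 608.  -228.3   73.5] [-187.8 -198.7] [42. 42. 82.]
start [673.98694 -83.25252]
pullbar [469.21466 -67.05723]
```

```bash
python3 - <<'E'
import cv2
i=cv2.imread('pics/top.png')[90:320,210:480]
cv2.imwrite('pics/crop.png',cv2.resize(i,None,fx=2.6,fy=2.6,interpolation=cv2.INTER_CUBIC))
E
```

```text
(no output)
```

View pics/crop.png

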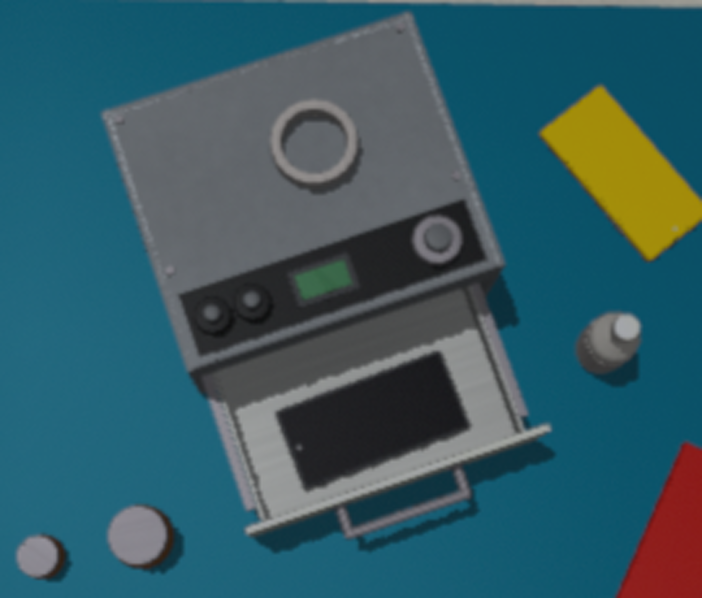

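The crop confirms the start button: the largest one, at the right end of the strip, crop pixel (437,238). Measured at (673,-82,146), it matches its nominal place in the box frame. The box yaw is 0.348, and the pull bar is at about (470,-67,56). First I move above the pre-push point with the fingers closed.

>>> {"fn": "servo_tool", "kwargs": {"motion": [[[0.4,-0.9,0,0,0,0.2072,1],[0.4,-0.9,0,0,0,0.2072,1],[0.4,-0.9,0,0,0,0.2072,1],[0.4,-0.9,0,0,0,0.2072,1],[0.4,-0.9,0,0,0,0.2072,1],[0.4,-0.9,0,0,0,0.2072,1],[0.4,-0.9,0,0,0,0.2072,1],[0.4,-0.9,0,0,0,0.2072,1],[0.4,-0.9,0,0,0,0.2072,1],[0.4,-0.9,0,0,0,0.2072,1]]], "newtons": 20}}

```text
clock: 1.1
eef_pos: [363.0, 76.7, 205.6]
eef_rot: [-3.142, 0.001, -2.794]
wrist_force: [0.8, 1.0, -1.5]
finger_gap: 17.4
finger_force: 0.0
```

>>> {"fn": "servo_tool", "kwargs": {"motion": [[[0.14,-0.309,0,0,0,0,1],[0.14,-0.309,0,0,0,0,1],[0.14,-0.309,0,0,0,0,1],[0.14,-0.309,0,0,0,0,1],[0.14,-0.309,-0.1,0,0,0,1],[0.14,-0.309,-0.2,0,0,0,1],[0.14,-0.309,-0.27,0,0,0,1],[0.14,-0.309,-0.318,0,0,0,1],[0.14,-0.309,-0.318,0,0,0,1],[0.14,-0.309,-0.318,0,0,0,1]]]}}

```text
clock: 2.1
eef_pos: [433.0, -75.8, 47.0]
eef_rot: [3.141, -0.0, -2.794]
wrist_force: [0.4, -0.1, 0.0]
finger_gap: 0.7
finger_force: 0.0
```

```bash
python3 - <<'E'
from h import *
cam('top','t2.png')
i=cv2.imread('pics/t2.png')[150:380,250:480]
cv2.imwrite('pics/t2c.png',cv2.resize(i,None,fx=2.6,fy=2.6))
E
```

```text
(no output)
```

View pics/t2c.png

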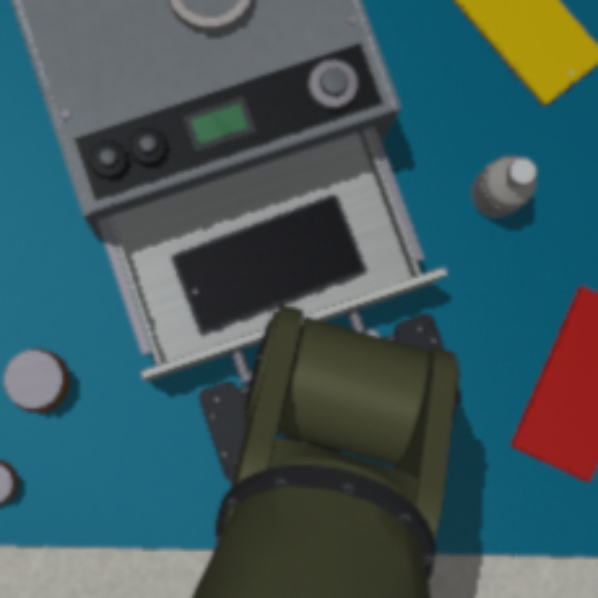

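The gripper stands in front of the bar, with the phone clear at crop pixel (268,265). Next I push gently along the box x axis.

>>> {"fn": "servo_tool", "kwargs": {"motion": [[[0.015,0.0055,0,0,0,0,1],[0.026,0.0095,0,0,0,0,1],[0.034,0.0123,0,0,0,0,1],[0.0414,0.015,0,0,0,0,1],[0.049,0.0177,0,0,0,0,1],[0.058,0.021,0,0,0,0,1],[0.068,0.0247,0,0,0,0,1],[0.079,0.0287,0,0,0,0,1],[0.091,0.033,0,0,0,0,1],[0.104,0.0377,0,0,0,0,1]]]}}

```text
clock: 3.15
eef_pos: [485.3, -56.7, 46.4]
eef_rot: [3.142, -0.0, -2.795]
wrist_force: [-3.3, -0.6, 2.8]
finger_gap: 0.3
finger_force: 1.5
```

```bash
cat >> h.py <<'E'
C=np.array([716.5,22.6]);a=0.3477;ax=np.array([np.cos(a),np.sin(a)]);ay=np.array([-ax[1],ax[0]])
def loc(p): q=np.asarray(p)[...,:2]-C; return np.stack([q@ax,q@ay],-1)
def tray():
    c=cam('top');W=pts(c);z=W[...,2];L=loc(W);f=c['frame'].astype(int)
    s=(z>77)&(z<84)&(L[...,0]<-111)&(L[...,0]>-260)&(abs(abs(L[...,1])-115)<12)
    print('panel',s.sum(),np.median(L[s],0),'-> tray mm',-117+4-np.median(L[s][:,0])) if s.sum() else print('none')
    st=manip.read_state();print('tcp',loc(st['eef_pos']),st['eef_pos'],st['wrist_force'])
E
python3 -c "
from h import *
tray()"
```

```text
panel 59 [-204.0213642   103.37946477] -> tray mm 91.02136419506118
tcp [-243.47242982    4.10429896] [486.19874621 -56.50121272  46.53996194] [ 0.49389675  0.08102229 -0.66877339]
```

>>> {"fn": "servo_tool", "kwargs": {"motion": [[[0.0075,0.0027,0,0,0,0,1],[0.019,0.0068,0,0,0,0,1],[0.034,0.0123,0,0,0,0,1],[0.049,0.0177,0,0,0,0,1],[0.064,0.0232,0,0,0,0,1],[0.079,0.0286,0,0,0,0,1],[0.094,0.034,0,0,0,0,1],[0.107,0.0388,0,0,0,0,1],[0.118,0.0428,0,0,0,0,1],[0.128,0.0464,0,0,0,0,1]]]}}

```text
clock: 4.2
eef_pos: [549.2, -33.5, 46.4]
eef_rot: [3.142, -0.0, -2.794]
wrist_force: [-2.4, -0.6, 0.0]
finger_gap: 0.7
finger_force: 1.4
```

```bash
python3 -c "
from h import *
tray()"
```

```text
panel 53 [-136.15922807  106.44392864] -> tray mm 23.159228073337317
tcp [-175.71759878    4.17248974] [549.87581804 -33.35056906  46.53732688] [ 0.35243113  0.47667294 -0.3606669 ]
```

>>> {"fn": "servo_tool", "kwargs": {"motion": [[[0.006,0.0022,0,0,0,0,1],[0.013,0.0047,0,0,0,0,1],[0.02,0.0072,0,0,0,0,1],[0.026,0.0094,0,0,0,0,1],[0.031,0.0112,0,0,0,0,1],[0.035,0.0127,0,0,0,0,1],[0.0375,0.0136,0,0,0,0,1],[0.0395,0.0143,0,0,0,0,1],[0.0405,0.0147,0,0,0,0,1],[0.0415,0.015,0,0,0,0,1]]]}}

```text
clock: 5.25
eef_pos: [569.5, -26.2, 46.5]
eef_rot: [3.142, -0.0, -2.794]
wrist_force: [-2.5, -0.1, 2.3]
finger_gap: 0.7
finger_force: 1.3
```

```bash
python3 -c "
from h import *
tray()"
```

```text
panel 55 [-114.91383512  106.40106922] -> tray mm 1.9138351190764382
tcp [-154.71829453    4.1662824 ] [569.62061574 -26.20117876  46.50029539] [-2.04678024 -0.30616158  1.22603751]
```

>>> {"fn": "servo_tool", "kwargs": {"motion": [[[0.002,0.0007,0,0,0,0,1],[0.004,0.0014,0,0,0,0,1],[0.006,0.0021,0,0,0,0,1],[0.006,0.0021,0,0,0,0,1],[0.006,0.0021,0,0,0,0,1]]]}}

```text
clock: 5.8
eef_pos: [571.1, -25.7, 46.4]
eef_rot: [3.141, -0.004, -2.794]
wrist_force: [-15.4, -5.5, 10.2]
finger_gap: 0.6
finger_force: 8.1
```

The end stop is felt (16 N, with no further motion), so the tray is shut. I back off and rise.

>>> {"fn": "servo_tool", "kwargs": {"motion": [[[-0.01,-0.0036,0,0,0,0,1],[-0.04,-0.0145,0,0,0,0,1],[-0.1,-0.036,0,0,0,0,1],[-0.14,-0.05,0,0,0,0,1],[-0.14,-0.05,0.08,0,0,0,1],[-0.14,-0.05,0.18,0,0,0,1],[-0.14,-0.05,0.28,0,0,0,1],[-0.14,-0.05,0.35,0,0,0,1],[-0.14,-0.05,0.35,0,0,0,1],[-0.14,-0.05,0.35,0,0,0,1]]]}}

```text
clock: 6.8
eef_pos: [502.7, -50.1, 221.5]
eef_rot: [-3.141, 0.001, -2.794]
wrist_force: [-0.4, -0.2, 0.1]
finger_gap: 0.5
finger_force: 0.0
```

```bash
python3 - <<'E'
from h import *
c=cam('top','t3.png');W=pts(c);z=W[...,2];L=loc(W)
b=(np.hypot(L[...,0]+76,L[...,1]+85)<30)&(z>132)&(z<155)
print('btn',b.sum(),W[b].mean(0),L[b].mean(0),np.percentile(z[b],[5,50,95]))
tray()
i=cv2.imread('pics/t3.png')[90:350,230:480]
cv2.imwrite('pics/t3c.png',cv2.resize(i,None,fx=2.2,fy=2.2))
E
```

```text
btn 280 [671.87512339 -82.06047398 140.49199047] [-77.61610196 -83.19215794] [134.12485865 138.89511495 148.73307547]
panel 64 [-113.85288998  103.44073865] -> tray mm 0.8528899784640345
tcp [-226.28153227    4.7419028 ] [502.14366661 -50.04420019 220.07754318] [-0.03722031  0.05940887 -0.36850431]
```

View pics/t3c.png

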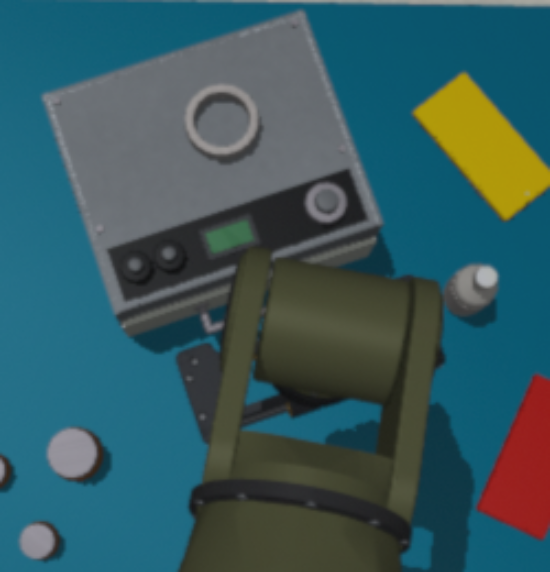

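The panel is flush with the case in the crop, and the start button is at crop pixel (326,201). Now I go above it.

>>> {"fn": "servo_tool", "kwargs": {"motion": [[[0.342,-0.065,0,0,0,0,1],[0.342,-0.065,0,0,0,0,1],[0.342,-0.065,0,0,0,0,1],[0.342,-0.065,0,0,0,0,1],[0.342,-0.065,0,0,0,0,1],[0.342,-0.065,-0.06,0,0,0,1],[0.342,-0.065,-0.12,0,0,0,1],[0.342,-0.065,-0.13,0,0,0,1],[0.342,-0.065,-0.13,0,0,0,1]]]}}

```text
clock: 7.8
eef_pos: [672.8, -82.5, 155.8]
eef_rot: [3.141, -0.002, -2.794]
wrist_force: [0.1, -0.6, 0.6]
finger_gap: 0.6
finger_force: 0.0
```

>>> {"fn": "servo_tool", "kwargs": {"motion": [[[0,0,-0.014,0,0,0,1],[0,0,-0.022,0,0,0,1],[0,0,-0.027,0,0,0,1],[0,0,-0.031,0,0,0,1],[0,0,-0.031,0,0,0,1],[0,0,-0.031,0,0,0,1]]]}}

```text
clock: 8.4
eef_pos: [673.8, -82.7, 141.5]
eef_rot: [-3.141, 0.001, -2.794]
wrist_force: [1.6, -0.4, 3.8]
finger_gap: 0.6
finger_force: 1.9
```

>>> {"fn": "servo_tool", "kwargs": {"motion": [[[0,0,-0.002,0,0,0,1],[0,0,-0.004,0,0,0,1],[0,0,-0.004,0,0,0,1],[0,0,-0.004,0,0,0,1]]]}}

```text
clock: 8.8
eef_pos: [673.9, -82.7, 141.1]
eef_rot: [-3.14, 0.002, -2.794]
wrist_force: [-4.6, 1.1, 15.7]
finger_gap: 0.4
finger_force: 7.8
```

The button has bottomed out: 15.7 N at z = 141. I release it, rise and retreat.

>>> {"fn": "servo_tool", "kwargs": {"motion": [[[0,0,0.02,0,0,0,1],[0,0,0.08,0,0,0,1],[0,0,0.16,0,0,0,1],[0,0,0.22,0,0,0,1],[-0.1,0.02,0.22,0,0,0,1],[-0.2,0.04,0.22,0,0,0,1],[-0.3,0.06,0.22,0,0,0,1],[-0.36,0.07,0.22,0,0,0,1],[-0.36,0.07,0.22,0,0,0,1],[-0.36,0.07,0.22,0,0,0,1]]]}}

```text
clock: 9.8
eef_pos: [493.6, -47.7, 249.6]
eef_rot: [-3.141, 0.001, -2.794]
wrist_force: [-0.3, 0.2, 0.7]
finger_gap: 0.7
finger_force: 0.0
```

```bash
python3 - <<'E'
from h import *
c=cam('top');W=pts(c);z=W[...,2];L=loc(W);d=np.load('top.npz')['W']
b=(np.hypot(L[...,0]+76,L[...,1]+85)<30)&(z>132)&(z<155)
print('btn',b.sum(),np.percentile(z[b],[5,50,95]))
for n,u,v in(('jar',263,296),('bottle',445,222),('tape',322,135)): print(n,d[v,u].round(1),W[v,u].round(1))
tray()
E
```

```text
btn 275 [135.23513207 139.11472487 148.19302619]
jar [445.1 151.5  41.4] [444.9 151.   45.7]
bottle [ 604.7 -228.1   81.5] [ 605.  -228.5   80. ]
tape [767.5  31.7 141.7] [766.7  31.7 143.9]
panel 57 [-114.14976267  103.7806501 ] -> tray mm 1.1497626716038383
tcp [-232.96056298    9.52157783] [494.23570749 -47.82633473 248.8921996 ] [ 0.00310049 -0.46449272 -0.36301646]
```

The button is back up, the tray is shut, and the bottle, jar and tape have not moved. I hand in.

```bash
python3 -c "
from cell import manip
print(manip.sign_off())"
```

```text
the job is handed in; nothing more can be done
None
```

I pushed the tray shut to its end stop, pressed the start button fully down and let it come back up, and handed the job in; the phone can't be seen with the tray shut, so its final position is unchecked, and the sign-off gave no verdict.

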